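Stack the sediment sieves on the catch pan

ROBOT

A 7-joint arm with a two-finger parallel gripper is mounted at the origin on the work surface. World frame = base frame: x ahead of the robot, y to its left, z up, the work surface at z = 0. Lengths are in m, angles in rad, forces in N, time in s.
With the tool pointing down it reaches from about 0.425 to 0.825 m from the base axis. Payload 3.6 kg.
Tool frame: the origin (TCP) lies where the fingers leave the gripper's body, on its centre line; the fingertips stand 73 mm ahead of it and the grasp point (between the pads) lies 54 mm ahead of it; x points along the fingers, y is the direction in which the jaws open and shut, and the axes are right-handed (so a half turn about x gives the same grasp; the last joint's range is limited). The gripper opens to 85 mm and grips with 20 to 120 N. Pads are 22 mm wide; open, the fingers measure 114 mm over their backs; the gripper's body (76 mm by 85 mm) begins 54 mm behind the grasp point. The pads swing forward as they close: fully open they stand 13 mm farther back than shut.
Start: joints at [-1.194, 0.615, -0.013, 1.423, 0.008, 1.103, -0.04], TCP at [0.255, 0.598, 0.304] pointing down, gripper open.
Joint ranges: [-3.12, 3.12], [-0.3, 2.06], [-1.34, 1.32], [0.26, 2.42], [-1.36, 4.5], [0.01, 1.98], [-2.84, 2.84]. Speed limits (rad/s): [2.79, 2.79, 3.14, 3.14, 3.14, 3.14, 3.14].

INTERFACE

Orientations are given as a unit quaternion [x, y, z, w].
In Python, from station import arm, snapshot, camera_info, ticket gives the robot as it stands. Calls block until the motion is done:
- arm.movep(position, orientation): joint-space move of the TCP to a pose.
- arm.line_to(position, velocity=0.15, ori=None): straight line of the TCP; ori=None keeps the orientation; velocity is the mean speed in m/s.
- arm.move_j(angles): joint-space move.
- arm.move_gripper(opening, effort=None): opening from 0.0 (shut) to 1.0 (fully open); effort is the grip in N (None keeps the last); returns when the fingers have stopped.
- arm.pause(seconds).
- arm.ik(position, orientation): joint angles nearest the present ones, or None.
- snapshot(name): name is "scene" or "top" or "wrist"; returns the picture (384x512x3 uint8, blue, green, red); there is no depth.
- camera_info(name): a dict with "fx", "fy", "cx", "cy" (pixels), "dist_coeffs" ([k1, k2, p1, p2, k3] as OpenCV has them; the pictures are not rectified), "R" (3x3) and "t" (3): a world point X has camera coordinates R X + t; the wrist camera has in their place "T_tool_cam" (4x4, takes a point from camera to tool coordinates, whose origin is the TCP and whose axes are the tool frame's). Camera axes: x right, y down, z forward; pixel columns grow to the right and rows downward; lengths in m; the calibration is good to about 2 mm. A picture is of the moment at which its call begins: read the wrist's pose just before it. camera_info takes no time and is no camera call.
A pose or a line that the arm cannot do raises arm.MotionError and nothing moves.
- ticket.finish_job(): hands the job in, once; it reports no verdict.
Readings, each from a call of its own:
- arm.read_time(): time.
- arm.read_joint_positions(): joint angles.
- arm.read_dq(): joint speeds.
- arm.read_effort(): joint torques, N m.
- arm.read_tool_pos(): TCP position.
- arm.read_eef_rot(): TCP orientation.
- arm.read_ft_force(): force on the tool from outside, world axes, zero at the start.
- arm.read_wrist_torque(): the same for the moment, N m.
- arm.read_opening(): opening from 0.0 (shut) to 1.0 (fully open).
Only numpy, scipy, OpenCV 4.12 (cv2) and the standard library are available. Lean on these libraries where they do the work, as an engineer would, in place of code of your own. Each camera call takes 0.05 s, during which the arm holds its last target.

TASK

Build the sieve stack for the next sand sample on the white catch pan, from the bottom up and one part at a time: the fine sieve first, then the medium, then the coarse, and the knobbed lid on top. Every part must sit fully home, level, with its foot in the part beneath; leave the beaker, jar and tub where they are.

Things in the scene. Friction and masses are not known exactly. Their poses are not given: they have to be found in the camera images.
- fine_mid (a point): Fine sieve, grey PVC pipe, the shortest; screen looks like a solid pale disc 18 mm below the rim, 40 mm tall: ring 62 mm outer, 54 mm inner diameter, open on top, over a 10 mm tapered foot (42 mm across below, 50 above) that drops into the top of the part beneath till the ring sits on its rim. Point: on the axis, half-way up (20 mm above underside); z up. 80 g. Grip across the ring.
- medium_mid (a point): Medium sieve, grey PVC pipe, middle height; screen of 6 thin steel wires each way 18 mm below the rim, 54 mm tall: ring 62 mm outer, 54 mm inner diameter, open on top, over a 10 mm tapered foot (42 mm across below, 50 above) that drops into the top of the part beneath till the ring sits on its rim. Point: on the axis, half-way up (27 mm above underside); z up. 100 g. Grip across the ring.
- coarse_mid (a point): Coarse sieve, grey PVC pipe, the tallest; screen of 2 steel bars each way 18 mm below the rim, 68 mm tall: ring 62 mm outer, 54 mm inner diameter, open on top, over a 10 mm tapered foot (42 mm across below, 50 above) that drops into the top of the part beneath till the ring sits on its rim. Point: on the axis, half-way up (34 mm above underside); z up. 120 g. Grip across the ring.
- lid_knob (a point): Grey PVC lid: disc 62 mm across, 6 mm thick, over the same 10 mm tapered foot (42 to 50 mm across) on which it stands, with a tall round knob on top, 22 mm across, 46 mm high. Point: centre of the knob, 39 mm above the underside of the foot, 29 mm above the disc's under-face (which sits on the rim beneath), 23 mm below the knob's top; z up. 80 g.
- pan_rim (a point): White plastic catch pan, fixed to the table: a cup 62 mm outer and 54 mm inner diameter, 40 mm tall, open at the top, on a round foot plate 90 mm across and 6 mm thick. Inner floor 12 mm above the table. Point: centre of its open mouth, at rim height; z up.
- beaker: Glass beaker, 72 mm across, 95 mm tall; bystander, leave it standing where it is. Origin: centre of its underside.
- jar: Small clear screw jar with white lid, 48 mm across, 70 mm tall; bystander, leave it. Origin: centre of its underside.
- tub: Low open white tub, 90 x 130 x 35 mm; bystander, leave it. Origin: centre of its underside.
Things that resemble listed ones, but are neither listed nor needed, are in the scene too. What is shaped like the part that bears coarse_mid but orange or red is not meant.

How it is judged:
On the way, in this order (a step that is already met when the one before it is completed fails the run):
1. the fine sieve is fully home on the catch pan (horizontal distance between fine_mid and pan_rim below 0.005 m and z of fine_mid in the frame of pan_rim between 0.006 and 0.014 m and angle between fine_mid's own z axis and vertical below 0.08 rad), for 0.2 s.
2. the medium sieve is fully home on the fine sieve (horizontal distance between medium_mid and fine_mid below 0.005 m and z of medium_mid in the frame of fine_mid between 0.033 and 0.041 m and angle between medium_mid's own z axis and vertical below 0.08 rad), for 0.2 s.
3. the coarse sieve is fully home on the medium sieve (horizontal distance between coarse_mid and medium_mid below 0.005 m and z of coarse_mid in the frame of medium_mid between 0.047 and 0.055 m and angle between coarse_mid's own z axis and vertical below 0.08 rad), for 0.2 s.
4. the lid is fully home on the coarse sieve (horizontal distance between lid_knob and coarse_mid below 0.005 m and z of lid_knob in the frame of coarse_mid between 0.059 and 0.067 m and angle between lid_knob's own z axis and vertical below 0.08 rad), for 0.2 s.
At the end, for the whole second after the job is handed in: Fine sieve seated on the catch pan, medium on fine, coarse on medium, lid on coarse: each within 5 mm of the axis of the part beneath, within 4 mm of its fully seated height, within 0.08 rad of level, released and at rest (all of step 1 and all of step 2 and all of step 3 and all of step 4 and linear speed of each of fine, medium, coarse, lid below 0.02 m/s); the robot touches nothing.
It fails at once if the beaker is moved more than 30 mm (distance of beaker from where it was at the start of the episode above 0.03 m).
It fails at once if the jar is moved more than 30 mm (distance of jar from where it was at the start of the episode above 0.03 m).
It fails at once if the tub is moved more than 30 mm (distance of tub from where it was at the start of the episode above 0.03 m).
It also fails if it takes over 120 s, if anything falls off the work surface, if the arm or the gripper's body presses on something with over 40 N, if the wrist force passes 120 N, or if a joint passes its speed limit or range.

## Working session

There is one attempt and no reset: what is moved stays moved. The work goes in short steps, each a Python script; the robot and the scene stay as the last script left them, time stands still between calls to the robot, and variables do not carry over. Pictures are saved under pics/ and viewed, and the job is handed in when it is done.

```bash
mkdir -p pics; ls; python3 - <<'E'
from station import arm, snapshot, camera_info, ticket
import cv2
for n in ("scene","top","wrist"):
    cv2.imwrite(f"pics/{n}0.png",snapshot(n)); print(n,camera_info(n))
print(arm.read_time(),arm.read_tool_pos(),arm.read_eef_rot())
E
```

```text
pics
scene {'fx': 494.5343216843253, 'fy': 494.5343216843253, 'cx': 259.3746048605901, 'cy': 194.05105530003664, 'dist_coeffs': array([0.00608999, 0.        , 0.        , 0.        , 0.        ]), 'R': array([[-0.24492628,  0.96943834,  0.01415735],
       [ 0.60582493,  0.16442802, -0.77842121],
       [-0.75695923, -0.18207894, -0.62758266]]), 't': array([ 0.15098678, -0.25821754,  1.84839925])}
top {'fx': 495.1759988737669, 'fy': 495.1759988737669, 'cx': 251.6954605882267, 'cy': 193.00875378213573, 'dist_coeffs': array([-0.1736869,  0.       ,  0.       ,  0.       ,  0.       ]), 'R': array([[-1.77303646e-02, -9.99842514e-01, -7.61892820e-04],
       [-9.93391737e-01,  1.77023839e-02, -1.13399655e-01],
       [ 1.13395284e-01, -1.25375920e-03, -9.93549162e-01]]), 't': array([-0.02453646,  0.52778117,  1.25646249])}
wrist {'fx': 295.01730364475515, 'fy': 295.01730364475515, 'cx': 254.7624336998179, 'cy': 189.26439353252204, 'dist_coeffs': array([-0.06071678,  0.        ,  0.        ,  0.        ,  0.        ]), 'T_tool_cam': array([[ 5.10679385e-04, -3.10538072e-01,  9.50560806e-01,
        -7.04070184e-02],
       [ 9.99999749e-01,  6.24751012e-04, -3.33140480e-04,
        -3.48162308e-04],
       [-4.90411023e-04,  9.50560737e-01,  3.10538313e-01,
        -7.92749228e-02],
       [ 0.00000000e+00,  0.00000000e+00,  0.00000000e+00,
         1.00000000e+00]])}
0.15 [0.25519941 0.59732256 0.30301168] [ 0.14107721  0.69288303 -0.14245919  0.69261512]
```

View pics/scene0.png

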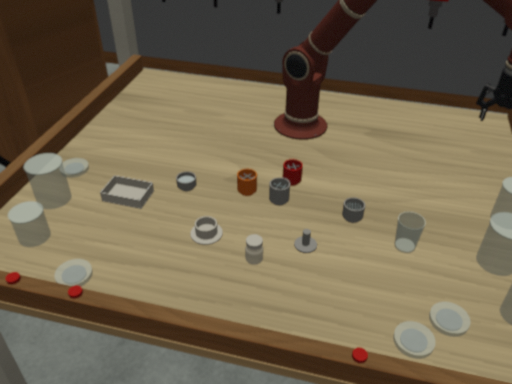

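View pics/top0.png

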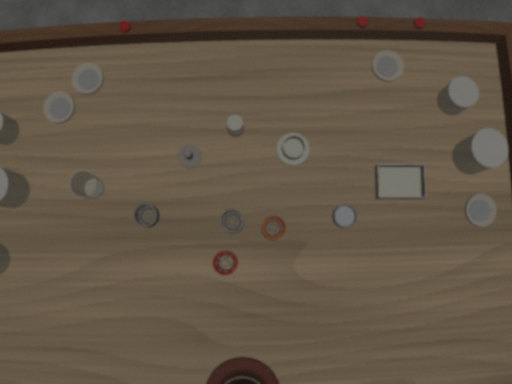

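View pics/wrist0.png

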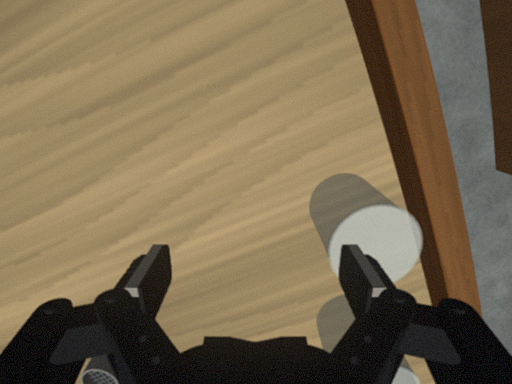

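```bash
python3 - <<'E'
import cv2
t=cv2.imread('pics/top0.png'); s=cv2.imread('pics/scene0.png')
cv2.imwrite('pics/t1.png',cv2.resize(t[95:285,120:380],None,fx=3,fy=3,interpolation=cv2.INTER_CUBIC))
cv2.imwrite('pics/s1.png',cv2.resize(s[140:275,160:430],None,fx=2.9,fy=2.9,interpolation=cv2.INTER_CUBIC))
E
```

```text
(no output)
```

View pics/t1.png

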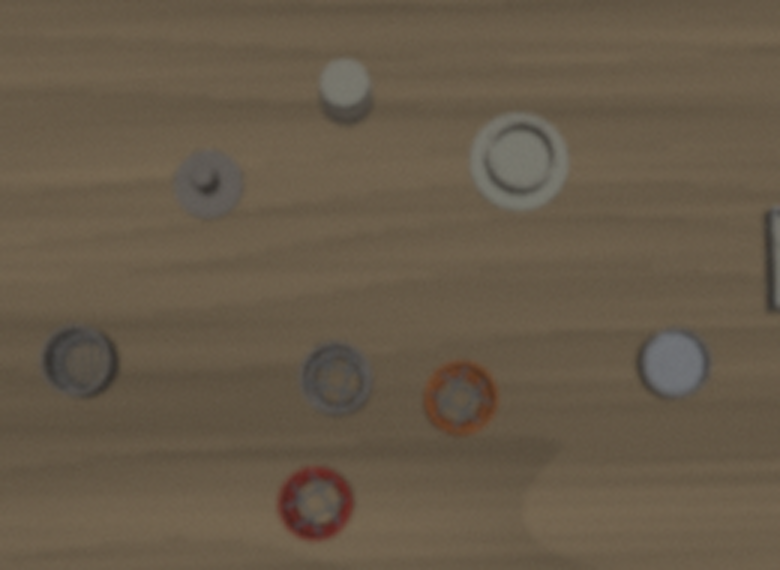

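View pics/s1.png

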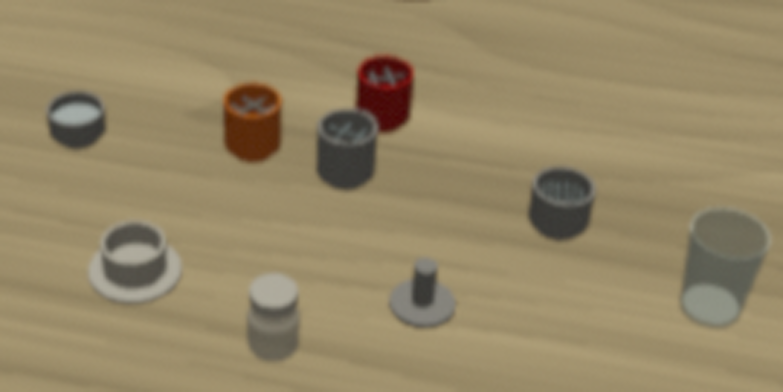

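```bash
cat > h.py <<'E'
from station import arm, snapshot, camera_info, ticket
import cv2, numpy as np
from scipy.spatial.transform import Rotation as Ro
def cam(name):
    c=camera_info(name); K=np.array([[c['fx'],0,c['cx']],[0,c['fy'],c['cy']],[0,0,1.]])
    if name=='wrist':
        T=np.eye(4);T[:3,:3]=Ro.from_quat(arm.read_eef_rot()).as_matrix();T[:3,3]=arm.read_tool_pos()
        W=T@c['T_tool_cam']; R=W[:3,:3].T; t=-R@W[:3,3]
    else: R,t=c['R'],c['t']
    return K,c['dist_coeffs'],np.array(R),np.array(t)
def ray(C,uv,z):
    K,d,R,t=C
    n=cv2.undistortPoints(np.array([[uv]],float),K,d)[0,0]
    o=-R.T@t; v=R.T@np.array([n[0],n[1],1]); return (o+v*(z-o[2])/v[2])
def proj(C,P):
    K,d,R,t=C
    return cv2.projectPoints(np.atleast_2d(np.array(P,float)),cv2.Rodrigues(R)[0],t,K,d)[0][:,0]
def quat(yaw): # tool x down, jaw axis y at angle yaw from world x
    y=np.array([np.cos(yaw),np.sin(yaw),0]);x=np.array([0,0,-1.]);z=np.cross(x,y)
    return Ro.from_matrix(np.c_[x,y,z]).as_quat()
def circ(C,c,r,z):
    a=np.linspace(0,2*np.pi,60); return proj(C,np.c_[c[0]+r*np.cos(a),c[1]+r*np.sin(a),np.full(60,z)])
E
python3 - <<'E'
from h import *
C=cam('top'); S=cam('scene')
L=dict(fine=((345,216),.040,674,363),med=(0,.054,79,361),coarse=(0,.068,337,377),lid=(0,.016,209,184),pan=(0,.040,520,159),orange=(0,.068,461,397),red=(0,.068,316,503),jar=(0,.07,345,82))
for k,(a,z,u,v) in L.items():
    p=ray(C,(120+(u+.5)/3-.5,95+(v+.5)/3-.5),z); print(k,p.round(4),proj(S,p).round(1), np.hypot(*p[:2]).round(3))
print(Ro.from_quat(arm.read_eef_rot()).as_matrix().round(2))
E
```

```text
fine [ 0.463  -0.2719  0.04  ] [[186.1 176.7]] 0.537
med [0.4727 0.2375 0.054 ] [[352.5 202.9]] 0.529
coarse [0.4549 0.0167 0.068 ] [[278.6 182.9]] 0.455
lid [0.6309 0.1301 0.016 ] [[304.8 243.2]] 0.644
pan [ 0.6434 -0.1439  0.04  ] [[206.6 221.9]] 0.659
orange [ 0.4363 -0.0865  0.068 ] [[246.5 173.8]] 0.445
red [0.3503 0.0357 0.068 ] [[291.9 164.1]] 0.352
jar [0.707  0.0066 0.07  ] [[253.6 239.6]] 0.707
[[-0.    0.39  0.92]
 [-0.    0.92 -0.39]
 [-1.   -0.    0.  ]]
```

```bash
python3 - <<'E'
from h import *
P=dict(fine=(.463,-.272),med=(.4727,.2375),coarse=(.4549,.0167),lid=(.631,.130),pan=(.6434,-.1439))
for k,p in P.items():
    for d in (-135,-90,-45,0,45,90,135,180):
        r=[arm.ik([*p,z],quat(np.radians(d))) for z in (.08,.10,.22,.33)]
        print(k,d,[None if q is None else np.round(q[[0,6]] if hasattr(q,'shape') else np.array(q)[[0,6]],2).tolist() for q in r])
E
```

```text
fine -135 [[-0.05, -0.81], [-0.05, -0.85], [-0.07, -1.15], [-0.18, -1.22]]
fine -90 [[0.32, -0.68], [0.28, -0.64], [-0.14, -0.24], [-0.18, -0.44]]
fine -45 [[0.38, -0.02], [0.32, 0.07], [-0.05, 0.39], [-0.18, 0.36]]
fine 0 [[0.44, 0.61], [0.39, 0.71], [0.06, 1.01], [-0.16, 1.1]]
fine 45 [[0.53, 1.19], [0.48, 1.3], [0.22, 1.59], [0.04, 1.63]]
fine 90 [[0.61, 1.77], [0.58, 1.87], [0.35, 2.23], [0.11, 2.35]]
fine 135 [[0.72, 2.34], [0.7, 2.42], [0.5, 2.84], [1.17, 2.23]]
fine 180 [[0.92, 2.8], [0.94, 2.82], [-0.15, -1.79], [-0.18, -2.01]]
med -135 [[-0.13, 2.65], [-0.12, 2.68], [-1.15, -2.0], [-1.18, -2.22]]
med -90 [[-0.78, -1.44], [-0.8, -1.45], [-0.92, -1.58], [-0.99, -1.7]]
med -45 [[-0.7, -0.82], [-0.72, -0.83], [-0.81, -0.94], [-0.86, -1.03]]
med 0 [[-0.62, -0.23], [-0.63, -0.24], [-0.69, -0.3], [-0.73, -0.35]]
med 45 [[-0.53, 0.34], [-0.54, 0.34], [-0.57, 0.35], [-0.6, 0.34]]
med 90 [[-0.45, 0.92], [-0.45, 0.93], [-0.45, 1.0], [-0.47, 1.04]]
med 135 [[-0.37, 1.51], [-0.36, 1.53], [-0.31, 1.63], [-0.32, 1.72]]
med 180 [[-0.25, 2.05], [-0.23, 2.08], [-0.18, 2.26], [-0.17, 2.4]]
coa
[... 966 characters left out ...]
, 1.3], [-0.23, 1.33]]
lid 135 [[-0.07, 1.81], [-0.07, 1.83], [-0.07, 1.93], [-0.1, 2.0]]
lid 180 [[0.04, 2.43], [0.04, 2.45], [0.04, 2.57], [0.02, 2.67]]
pan -135 [[-0.34, -1.27], [-0.34, -1.29], [-0.34, -1.44], [-0.33, -1.56]]
pan -90 [[-0.14, -0.8], [-0.15, -0.81], [-0.2, -0.89], [-0.22, -0.97]]
pan -45 [[-0.04, -0.19], [-0.05, -0.19], [-0.11, -0.22], [-0.15, -0.27]]
pan 0 [[0.06, 0.42], [0.05, 0.43], [-0.02, 0.44], [-0.07, 0.43]]
pan 45 [[0.16, 1.02], [0.15, 1.04], [0.07, 1.11], [0.0, 1.14]]
pan 90 [[0.26, 1.62], [0.25, 1.64], [0.17, 1.78], [0.08, 1.86]]
pan 135 [[0.36, 2.23], [0.35, 2.26], [0.29, 2.42], [0.22, 2.52]]
pan 180 [[0.48, 2.83], [-0.34, -2.08], [-0.34, -2.22], [-0.33, -2.35]]
```

```bash
cat >> h.py <<'E'
Y=np.radians(45)
def hover(p,rim,name,r=(.031,.027),draw=True):
    arm.movep([p[0],p[1],.30],quat(Y)); arm.line_to([p[0],p[1],rim+.19],velocity=.2); arm.pause(.2)
    C=cam('wrist'); im=snapshot('wrist'); return save(C,im,p,rim,name,r)
def save(C,im,p,rim,name,r):
    o=proj(C,[p[0],p[1],rim])[0]; u0,v0=int(max(0,min(o[0]-80,352))),int(max(0,min(o[1]-80,224)))
    cr=cv2.resize(im[v0:v0+160,u0:u0+160],None,fx=3.75,fy=3.75,interpolation=cv2.INTER_CUBIC)
    f=lambda q:((q-[u0,v0]+.5)*3.75-.5)
    for rr in r: cv2.polylines(cr,[f(circ(C,p,rr,rim)).round().astype(int)],True,(0,255,0),1)
    cv2.imwrite(f'pics/{name}.png',cr); np.savez(f'pics/{name}.npz',K=C[0],d=C[1],R=C[2],t=C[3],o=[u0,v0],z=rim)
    print(name,u0,v0,'predicted centre',f(o).round(1),'time',arm.read_time(), arm.read_tool_pos())
def pick(name,u,v,z=None):
    s=np.load(f'pics/{name}.npz'); C=(s['K'],s['d'],s['R'],s['t'])
    return ray(C,((u+.5)/3.75-.5+s['o'][0],(v+.5)/3.75-.5+s['o'][1]),s['z'] if z is None else z)
E
python3 - <<'E'
from h import *
hover((.6434,-.1439),.040,'w_pan')
hover((.463,-.2719),.040,'w_fine')
E
```

```text
w_pan 174 100 predicted centre [302.1 305. ] time 3.8417 [ 0.64411276 -0.1441833   0.23172624]
w_fine 174 101 predicted centre [302.8 302.1] time 5.5167 [ 0.46370514 -0.27217682  0.23122544]
```

View pics/w_pan.png

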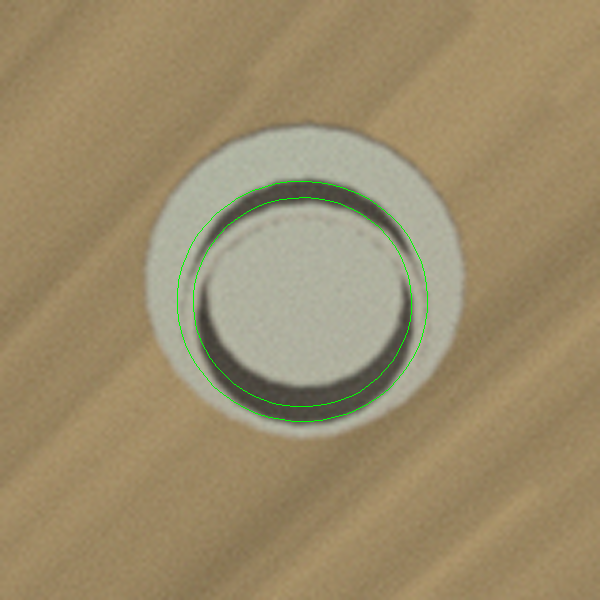

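View pics/w_fine.png

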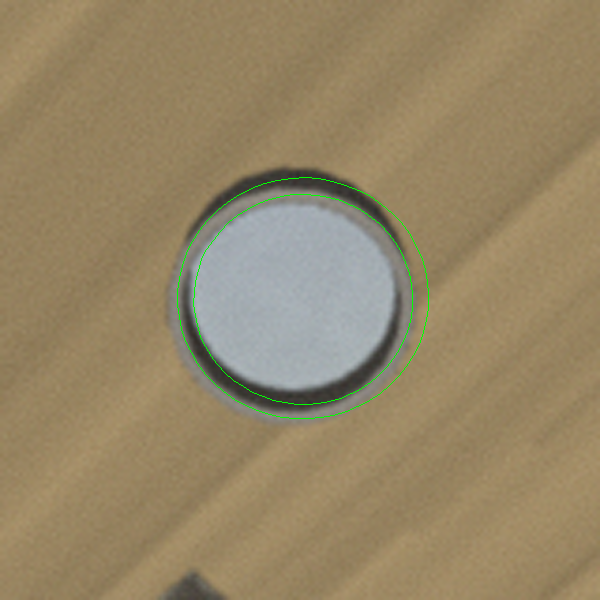

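```bash
cat >> h.py <<'E'
def redraw(name,u,v,r=(.031,.027)):
    s=np.load(f'pics/{name}.npz'); C=(s['K'],s['d'],s['R'],s['t']); p=pick(name,u,v)
    im=cv2.imread(f'pics/{name}raw.png') if False else cv2.imread(f'pics/{name}.png')
    for rr in r: cv2.polylines(im,[((circ(C,p,rr,float(s['z']))-s['o']+.5)*3.75-.5).round().astype(int)],True,(0,0,255),1)
    cv2.imwrite(f'pics/{name}_b.png',im); print(name,p.round(4))
E
python3 - <<'E'
from h import *
import cv2
redraw('w_pan',303.5,321); redraw('w_fine',291,307)
a=np.hstack([cv2.imread('pics/w_pan_b.png')[130:460,100:500],cv2.imread('pics/w_fine_b.png')[130:460,100:500]]);cv2.imwrite('pics/cmp.png',a)
E
```

```text
w_pan [ 0.6466 -0.1466  0.04  ]
w_fine [ 0.4618 -0.2749  0.04  ]
```

View pics/cmp.png

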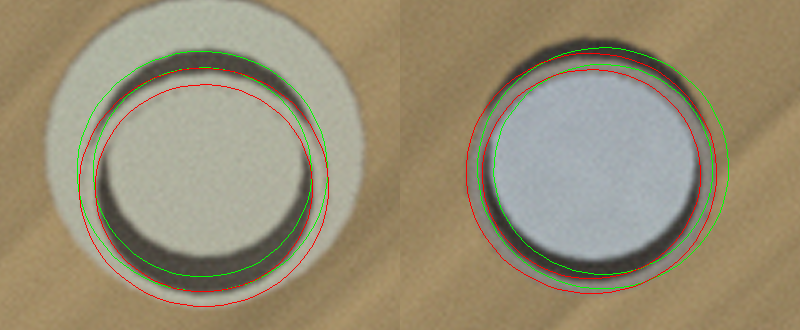

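```bash
cat >> h.py <<'E'
def grasp(p,ztcp,effort=40,op=1.0):
    arm.move_gripper(op,effort)
    z0=arm.read_tool_pos()[2]
    arm.line_to([p[0],p[1],max(z0,ztcp+.12)],velocity=.2)
    arm.line_to([p[0],p[1],ztcp+.03],velocity=.2); arm.line_to([p[0],p[1],ztcp],velocity=.06); arm.pause(.2)
    print('before',arm.read_tool_pos(),arm.read_ft_force().round(2))
    arm.move_gripper(0.0,effort); arm.pause(.2)
    print('closed',arm.read_opening(),arm.read_ft_force().round(2),arm.read_time())
E
python3 - <<'E'
from h import *
grasp((.4618,-.2749),.079)
arm.line_to([.4618,-.2749,.24],velocity=.15); arm.pause(.2)
print(arm.read_opening(),arm.read_ft_force(),arm.read_tool_pos())
cv2.imwrite('pics/g_fine.png',snapshot('wrist'))
E
```

```text
before [ 0.4619811  -0.27500455  0.07929852] [ 0.16 -0.01 -0.76]
closed 0.7163375893663417 [-0.58 -0.13  6.41] 8.1417
0.723080712856682 [ 0.10063812  0.46622291 -2.42229031] [ 0.46153364 -0.27473883  0.2392181 ]
```

View pics/g_fine.png

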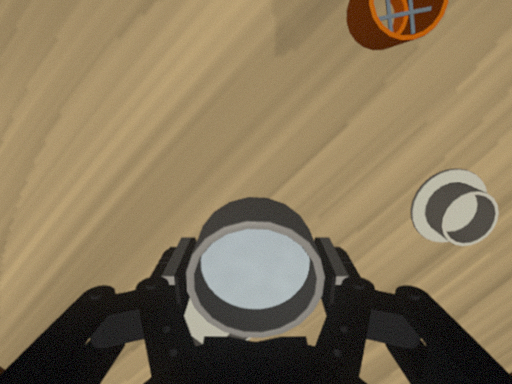

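```bash
cat >> h.py <<'E'
def held(name,drop,off=(0,0)):
    # off: offset in tool y,z
    arm.pause(.1); C=cam('wrist'); im=snapshot('wrist'); R=Ro.from_quat(arm.read_eef_rot()).as_matrix(); t=arm.read_tool_pos()
    a=np.linspace(0,2*np.pi,80)
    cr=cv2.resize(im[184:384,130:390],None,fx=3,fy=3,interpolation=cv2.INTER_CUBIC)
    for o,col in (((0,0),(0,255,0)),(off,(0,0,255))):
      for rr in (.031,.027):
        P=t+np.c_[np.full(80,drop),o[0]+rr*np.cos(a),o[1]+rr*np.sin(a)]@R.T
        q=((proj(C,P)-[130,184]+.5)*3-.5).round().astype(int); cv2.polylines(cr,[q],True,col,1)
    cv2.imwrite(f'pics/{name}.png',cr)
E
python3 - <<'E'
from h import *
held('h_fine',.039,(0,.002))
E
```

```text
(no output)
```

View pics/h_fine.png

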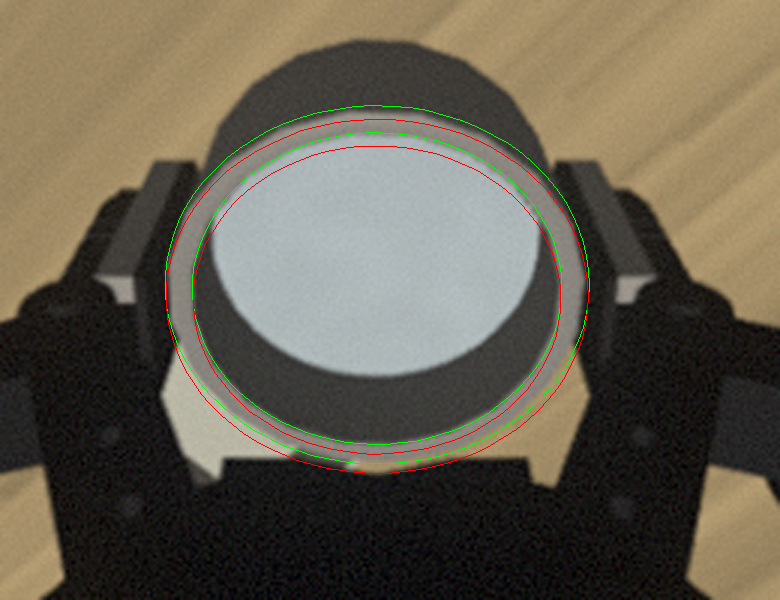

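```bash
cat >> h.py <<'E'
def place(p,zseat,fmax=8,opento=1.0,zup=.30):
    arm.line_to([p[0],p[1],zseat+.02],velocity=.15); arm.pause(.3); f0=arm.read_ft_force()
    for h in np.arange(.016,-.0041,-.002):
        arm.line_to([p[0],p[1],zseat+h],velocity=.04); arm.pause(.1)
        f=arm.read_ft_force()-f0; print('h %.3f'%h,arm.read_tool_pos().round(4),f.round(1))
        if f[2]>fmax: break
def release(p,op=1.0,zup=.30):
    arm.move_gripper(op); arm.pause(.2); t=arm.read_tool_pos()
    arm.line_to([t[0],t[1],t[2]+.06],velocity=.08); arm.line_to([t[0],t[1],max(zup,t[2]+.07)],velocity=.2)
E
python3 - <<'E'
from h import *
arm.line_to([.6466,-.1466,.24],velocity=.2)
place((.6466,-.1466),.109)
print(arm.read_time(),arm.read_opening()); cv2.imwrite('pics/p_fine.png',snapshot('wrist'))
E
```

```text
h 0.016 [ 0.6465 -0.1466  0.1249] [-0.2 -0.5  0.1]
h 0.014 [ 0.6466 -0.1466  0.123 ] [ 0.8 -0.6  0. ]
h 0.012 [ 0.6466 -0.1466  0.121 ] [ 0.4 -0.4  1.5]
h 0.010 [ 0.6466 -0.1466  0.119 ] [ 1.2 -0.4  0.5]
h 0.008 [ 0.6466 -0.1466  0.1169] [ 1.4 -0.4 -0. ]
h 0.006 [ 0.6466 -0.1466  0.115 ] [1.7 0.3 0.3]
h 0.004 [ 0.6466 -0.1466  0.113 ] [0.6 0.8 0. ]
h 0.002 [ 0.6466 -0.1466  0.111 ] [-0.1 -0.6  0.3]
h 0.000 [ 0.647  -0.1467  0.1097] [-0.5 -0.4  5.1]
h -0.002 [ 0.647  -0.1468  0.1096] [-2.8  1.7 14.4]
15.7333 0.7158958552390893
```

View pics/p_fine.png

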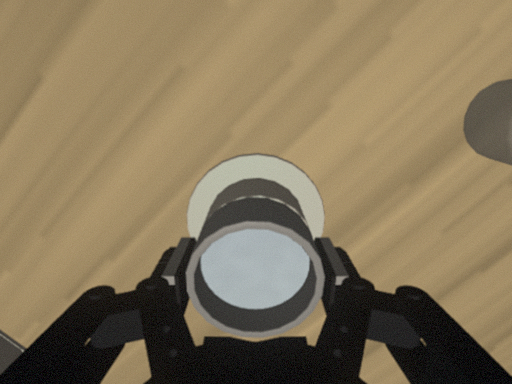

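```bash
python3 - <<'E'
from h import *
arm.line_to([.6466,-.1466,.1095],velocity=.04); release(0)
hover((.6466,-.1466),.070,'w_pan2')
hover((.4727,.2375),.054,'w_med')
E
```

```text
w_pan2 174 101 predicted centre [303.3 302.6] time 19.15 [ 0.64718103 -0.1469027   0.26148235]
w_med 173 101 predicted centre [303.8 304.5] time 21.3917 [0.47345375 0.23762169 0.24526191]
```

View pics/w_pan2.png

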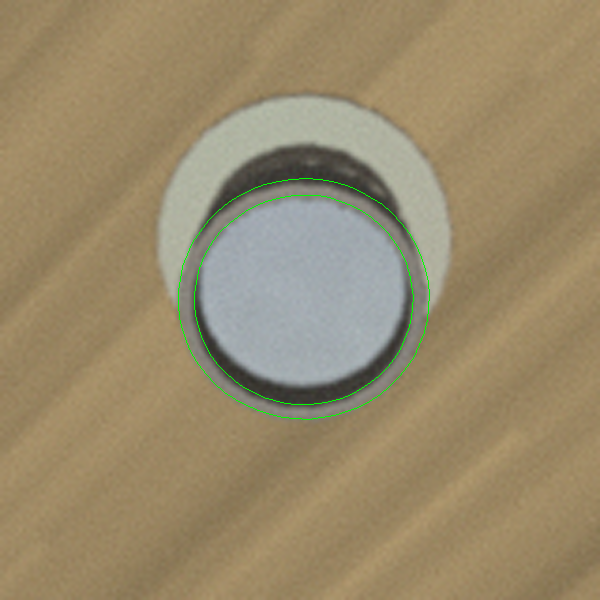

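View pics/w_med.png

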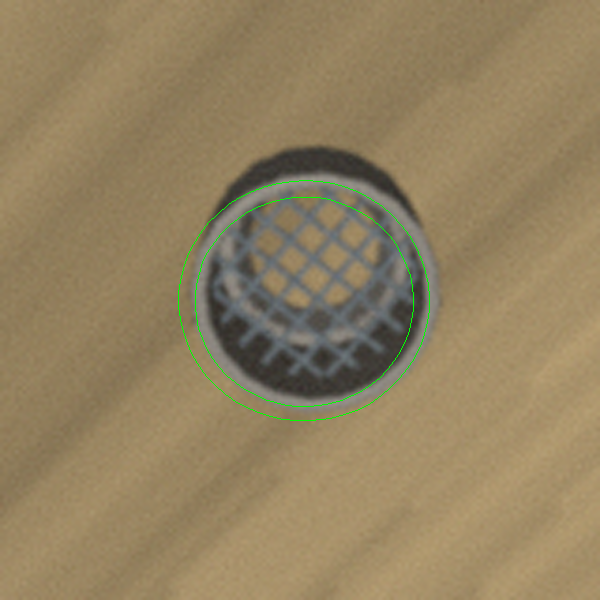

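```bash
python3 - <<'E'
from h import *
redraw('w_med',316,293); p=pick('w_med',316,293)
grasp(p,.093)
arm.line_to([p[0],p[1],.27],velocity=.15)
held('h_med',.039)
print(arm.read_opening(),arm.read_ft_force())
E
```

```text
w_med [0.4727 0.2417 0.054 ]
before [0.47294385 0.24177451 0.09329316] [-0.09  0.73  0.67]
closed 0.7055316851893921 [-1.76 -0.14  5.59] 24.025
0.7068523485309598 [-0.46310657 -0.16288041 -1.36479706]
```

View pics/h_med.png

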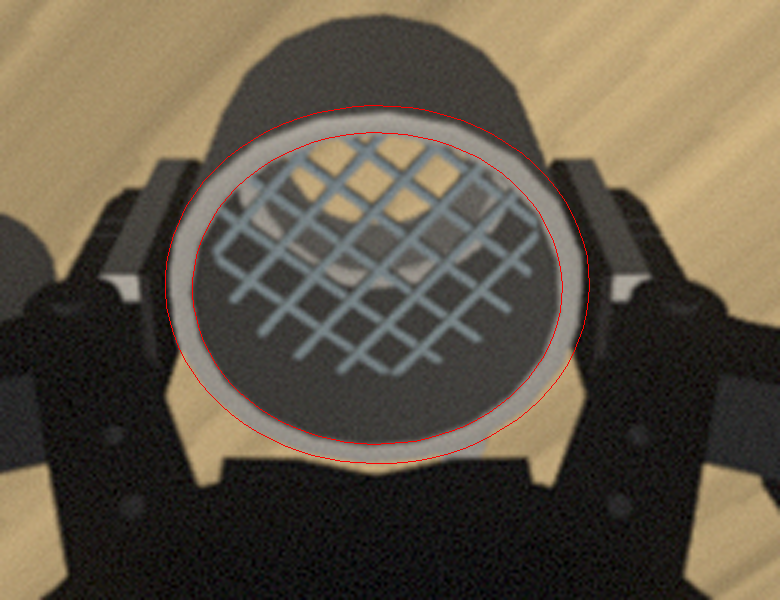

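```bash
python3 - <<'E'
from h import *
P=(.6468,-.1467)
arm.line_to([*P,.27],velocity=.25)
place(P,.153)
print(arm.read_time(),arm.read_opening()); cv2.imwrite('pics/p_med.png',snapshot('wrist'))
E
```

```text
h 0.016 [ 0.6467 -0.1467  0.1689] [ 1.1 -0.  -0.1]
h 0.014 [ 0.6468 -0.1467  0.167 ] [-0.  -0.2  0.6]
h 0.012 [ 0.6468 -0.1467  0.165 ] [ 1.2 -0.1 -1.2]
h 0.010 [ 0.6468 -0.1467  0.163 ] [ 0.6  0.3 -0.9]
h 0.008 [ 0.6468 -0.1467  0.161 ] [ 0.3 -0.  -0.5]
h 0.006 [ 0.6468 -0.1467  0.159 ] [1.4 1.1 0.2]
h 0.004 [ 0.6468 -0.1467  0.1569] [ 0.3  0.7 -0. ]
h 0.002 [ 0.6468 -0.1467  0.155 ] [ 0.6  0.2 -0.4]
h 0.000 [ 0.6472 -0.1468  0.1536] [ 0.1 -0.   3.3]
h -0.002 [ 0.6472 -0.1469  0.1536] [-4.2  1.5 11.5]
31.9583 0.7065829103920984
```

View pics/p_med.png

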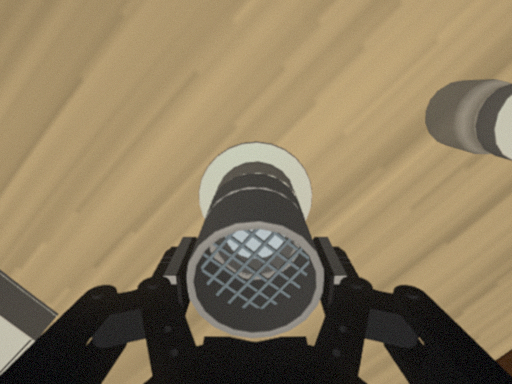

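```bash
python3 - <<'E'
from h import *
arm.line_to([.6468,-.1467,.1535],velocity=.04); release(0)
hover((.6468,-.1467),.114,'w_pan3')
hover((.4549,.0167),.068,'w_coarse')
E
```

```text
w_pan3 175 103 predicted centre [301.5 302.1] time 35.0667 [ 0.64674845 -0.14670735  0.3039961 ]
w_coarse 174 101 predicted centre [301.6 303.1] time 36.6667 [0.45569966 0.01650876 0.25897165]
```

View pics/w_pan3.png

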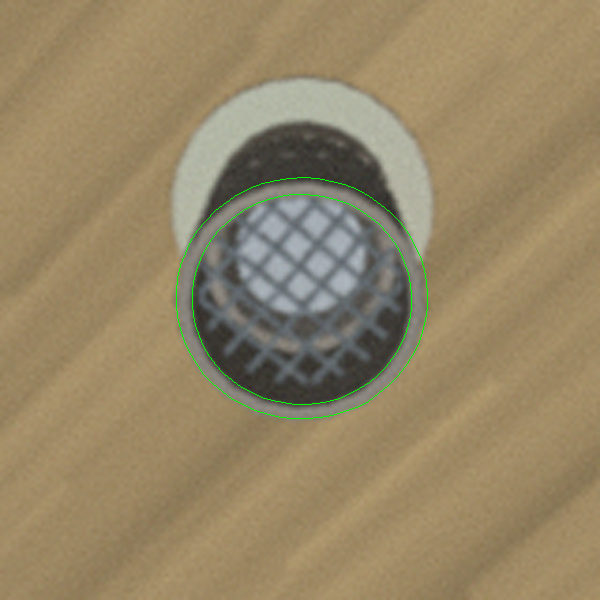

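View pics/w_coarse.png

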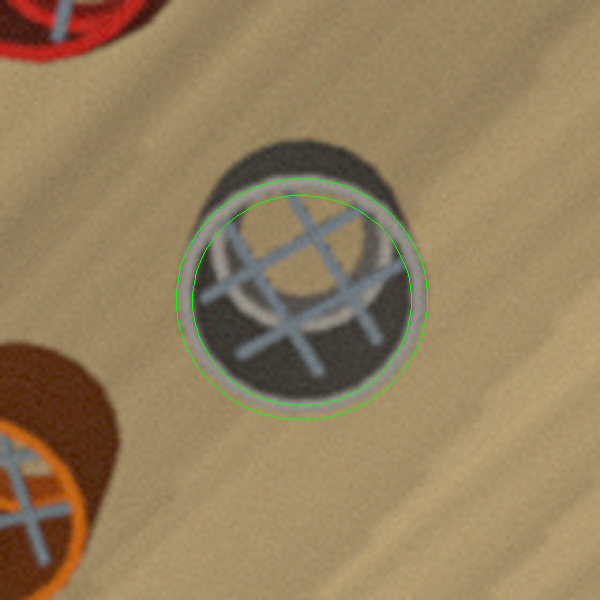

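```bash
python3 - <<'E'
from h import *
p=pick('w_coarse',302.5,301); print(p)
grasp(p,.107)
arm.line_to([p[0],p[1],.30],velocity=.15)
held('h_coarse',.039)
print(arm.read_opening(),arm.read_ft_force())
E
```

```text
[0.4546778  0.01723431 0.068     ]
before [0.45484993 0.01723649 0.10724895] [ 0.5  -0.72 -0.75]
closed 0.7225467560468689 [-1.07  0.24  5.55] 39.3
0.720203886509949 [-0.6999828  -0.01336736 -1.53892126]
```

View pics/h_coarse.png

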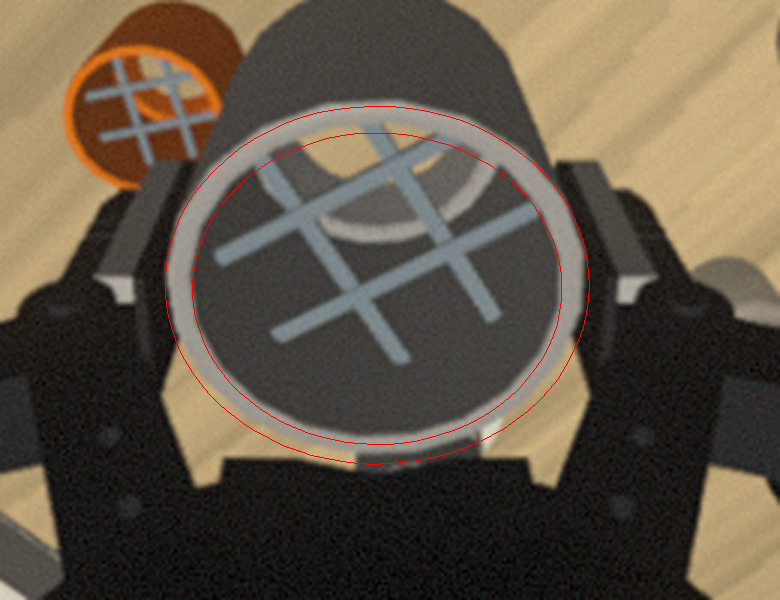

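```bash
python3 - <<'E'
from h import *
P=(.6477,-.1476)
arm.line_to([*P,.30],velocity=.2)
place(P,.211)
print(arm.read_time(),arm.read_opening()); cv2.imwrite('pics/p_coarse.png',snapshot('wrist'))
E
```

```text
h 0.016 [ 0.6477 -0.1476  0.2268] [0.3 1.4 0.4]
h 0.014 [ 0.6477 -0.1476  0.225 ] [0.9 1.5 0.6]
h 0.012 [ 0.6477 -0.1476  0.223 ] [1.3 0.7 1.2]
h 0.010 [ 0.6477 -0.1476  0.221 ] [1.1 1.5 1.3]
h 0.008 [ 0.6477 -0.1476  0.219 ] [1.1 0.7 0.9]
h 0.006 [ 0.6477 -0.1476  0.217 ] [0.8 2.3 0.7]
h 0.004 [ 0.6477 -0.1476  0.215 ] [0.1 1.5 1.6]
h 0.002 [ 0.6477 -0.1476  0.2129] [ 1.6  0.6 -0.2]
h 0.000 [ 0.6481 -0.1478  0.2118] [1.3 1.8 5.2]
h -0.002 [ 0.6481 -0.1479  0.2117] [-1.8  2.8 13.3]
46.7083 0.7204915206750644
```

View pics/p_coarse.png

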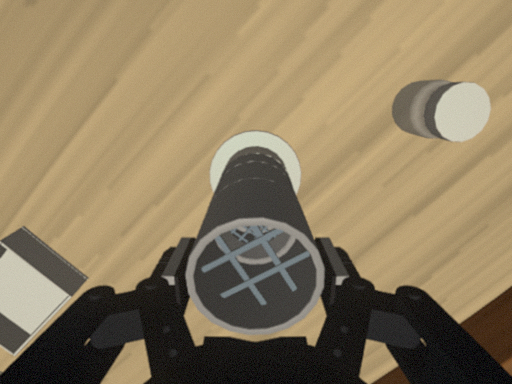

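```bash
python3 - <<'E'
from h import *
arm.line_to([.6477,-.1476,.2116],velocity=.04); release(0)
P=(.6468,-.1467)
arm.line_to([*P,.362],velocity=.2); arm.pause(.2); C=cam('wrist'); save(C,snapshot('wrist'),P,.172,'w_pan4',(.031,.027))
arm.movep([.6309,.1301,.30],quat(Y)); arm.line_to([.6309,.1301,.24]); arm.pause(.2); C=cam('wrist'); save(C,snapshot('wrist'),(.6309,.1301),.016,'w_lid',(.031,))
E
```

```text
w_pan4 175 105 predicted centre [303.6 301.5] time 49.475 [ 0.64641186 -0.14644093  0.36033331]
w_lid 174 92 predicted centre [302.1 302. ] time 51.375 [0.63147896 0.13002069 0.24127191]
```

View pics/w_pan4.png

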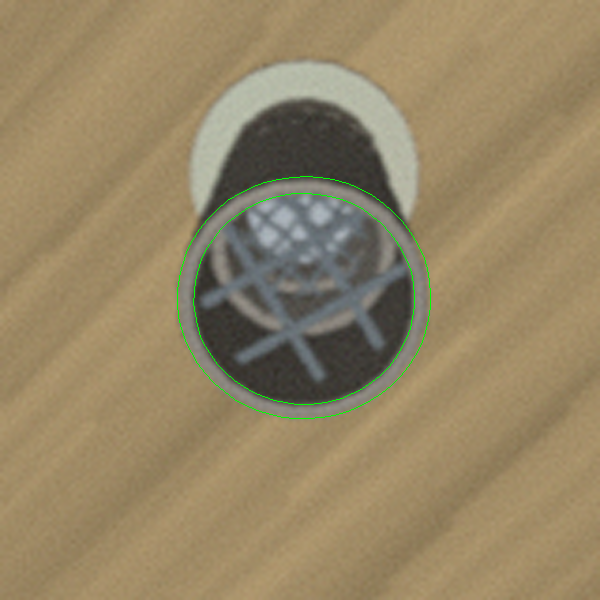

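View pics/w_lid.png

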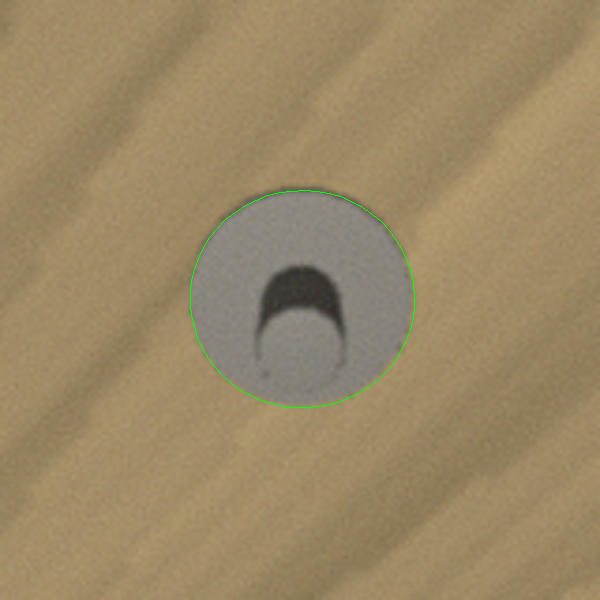

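```bash
python3 - <<'E'
from h import *
p=(.6309,.1301)
grasp(p,.099,op=.6)
arm.line_to([p[0],p[1],.33],velocity=.15); arm.pause(.2)
print(arm.read_opening(),arm.read_ft_force(),arm.read_tool_pos())
held('h_lid',.037); cv2.imwrite('pics/g_lid.png',snapshot('wrist'))
E
```

```text
before [0.63118079 0.13010502 0.09940523] [-0.09 -0.16 -1.1 ]
closed 0.24178949437969902 [-0.54  0.66  2.89] 54.1917
0.24512599497983775 [-0.49194806 -0.60171074 -0.8552596 ] [0.63074154 0.1300918  0.32934085]
```

View pics/g_lid.png

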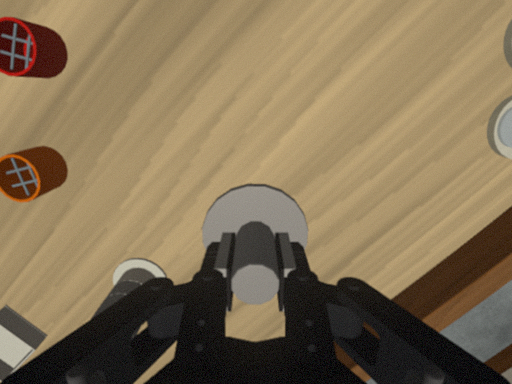

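```bash
python3 - <<'E'
from h import *
held('h_lid',.083,(0,0))
E
```

```text
(no output)
```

View pics/h_lid.png

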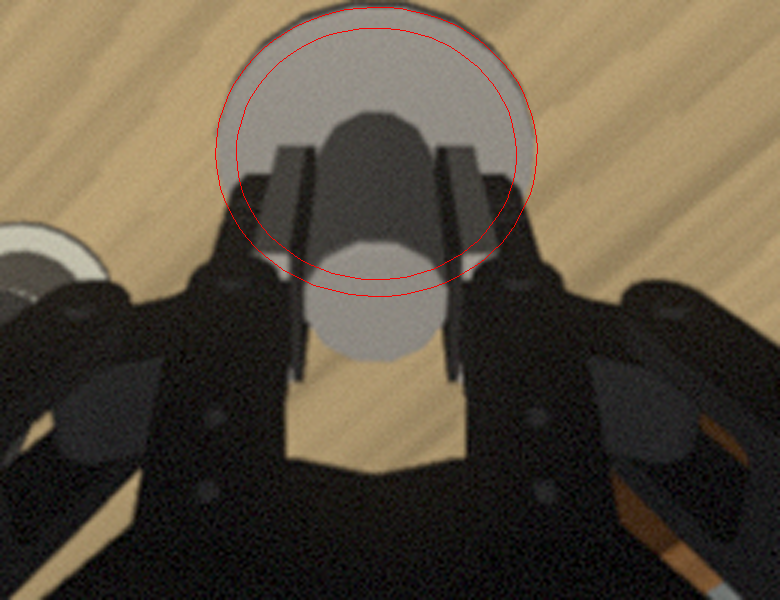

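The lid is centred in the jaws and level, so I'll place it.

```bash
python3 - <<'E'
from h import *
P=(.6468,-.1467)
arm.line_to([*P,.33],velocity=.2)
place(P,.261)
print(arm.read_time(),arm.read_opening()); cv2.imwrite('pics/p_lid.png',snapshot('wrist')); cv2.imwrite('pics/s_lid.png',snapshot('scene'))
E
```

```text
h 0.016 [ 0.6468 -0.1467  0.2769] [1.1 0.2 0.9]
h 0.014 [ 0.6468 -0.1467  0.2749] [ 0.5 -0.6  0.9]
h 0.012 [ 0.6468 -0.1467  0.273 ] [ 0.8 -1.2 -0.1]
h 0.010 [ 0.6468 -0.1467  0.271 ] [-0.2 -0.8  0.4]
h 0.008 [ 0.6468 -0.1467  0.269 ] [ 0.3 -0.3  1.4]
h 0.006 [ 0.6468 -0.1467  0.267 ] [ 0.2 -0.2  0.8]
h 0.004 [ 0.6468 -0.1467  0.265 ] [0.1 0.  1.9]
h 0.002 [ 0.6468 -0.1467  0.263 ] [0.3 0.2 1.1]
h 0.000 [ 0.6471 -0.1468  0.2613] [ 0.7 -1.1  2.6]
h -0.002 [ 0.6472 -0.147   0.2612] [-1.3  1.  10. ]
62.2417 0.24670501909947246
```

View pics/p_lid.png

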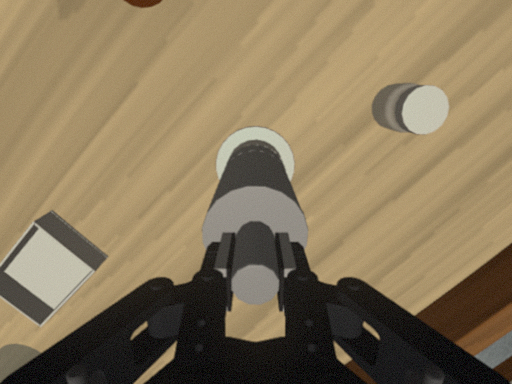

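```bash
python3 - <<'E'
from h import *
arm.line_to([.6468,-.1467,.2612],velocity=.04)
arm.move_gripper(.6); arm.pause(.2); t=arm.read_tool_pos()
arm.line_to([t[0],t[1],.345],velocity=.08)
arm.line_to([t[0],t[1],.40],velocity=.15); arm.pause(.3)
P=(.6468,-.1467); C=cam('wrist'); save(C,snapshot('wrist'),P,.178,'w_end',(.031,))
s=snapshot('scene'); S=cam('scene')
for z,c in ((.04,(0,255,0)),(.07,(0,255,0)),(.114,(0,255,0)),(.178,(0,255,0))): pass
a=cv2.resize(s[120:280,120:330],None,fx=3.5,fy=3.5,interpolation=cv2.INTER_CUBIC); 
for z,r in ((.07,.031),(.114,.031),(.178,.031),(.224,.011)): cv2.polylines(a,[((circ(S,P,r,z)-[120,120]+.5)*3.5-.5).round().astype(int)],True,(0,255,0),1)
cv2.imwrite('pics/s_end.png',a)
E
```

```text
w_end 175 94 predicted centre [302.4 305. ] time 65.2583 [ 0.6466601  -0.14658877  0.39917939]
```

View pics/w_end.png

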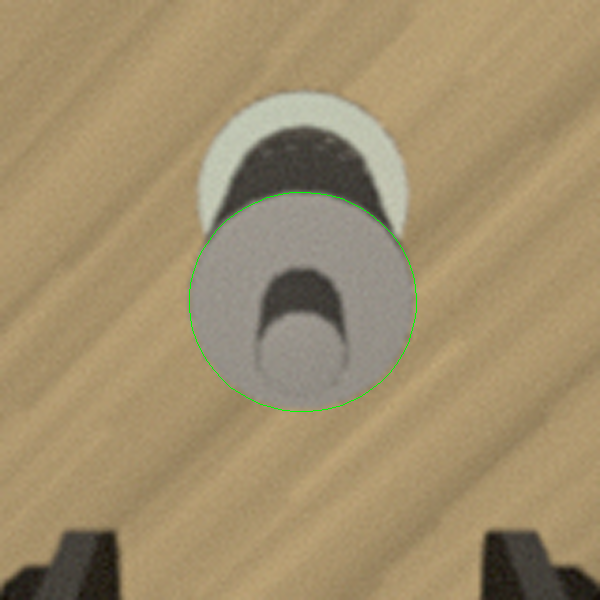

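View pics/s_end.png

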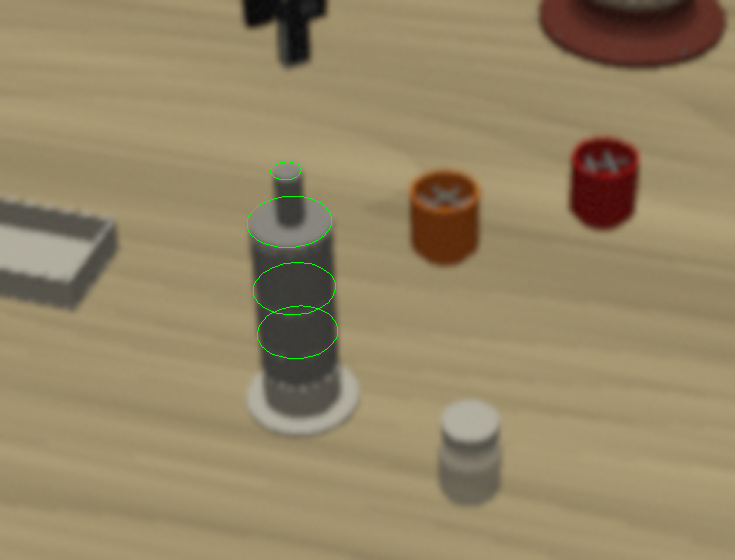

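The stack stands straight and its lid is at the seated height in both views. The gripper is clear and the bystanders haven't moved, so I'm handing in.

```bash
python3 - <<'E'
from h import *
ticket.finish_job(); print(arm.read_time())
E
```

```text
the job is handed in; nothing more can be done
the job is handed in; nothing more can be done
```

I built the stack on the white pan in the order asked (fine, medium, coarse, lid) and handed it in at about 65 s. The orange and red look-alikes were left alone, and the beaker, jar and tub were never approached.

- **Seating:** each part came to rest within about 1 mm of its computed seated height, with a push of 10–14 N.
- **Last checks:** after release, the wrist view showed the lid's disc on the pan axis to within about 1 mm, and the scene view showed the stack straight. The gripper was well clear.
- **Disagreements:** my first positions from the top camera were about 3–4 mm off the wrist camera's for the pan, fine and medium; I used the wrist camera's. In the final scene picture the predicted outlines sit about 2 mm off the parts, which is within the stated calibration error.
- **Correction:** the coarse sieve sat about 1.3 mm off-centre in the jaws, so I shifted the placing point to match.

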